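# Unlock the printmaker's tool tray and put the three hand tools in their nests

### The job

Lift the aluminium hold-down bar level and straight up out of the tray's two U brackets and lay it flat along the long cork pad beside the tray, wholly on the pad. Then put each of the three wooden-gripped hand tools into the tray nest that matches the shape of its base (round in round, square in square, long in long), standing upright and flat on the nest's floor. Set things down rather than drop them, and leave everything released and at rest.

Things in the scene. Friction and masses are not known exactly. Their poses are not given: they have to be found in the camera images.
- bar: Plain aluminium bar, 360 mm long (own y), 16 mm wide (x), 18 mm high, 0.28 kg. Origin: centre of its underside. It starts level in the tray's two U brackets, over the nests, its underside 56 mm above the table; the nests cannot be loaded until it is out. Take it near its middle, across its 16 mm; lift it at least 40 mm before moving sideways.
- pad: Flat cork strip fixed on the table to the left or right of the tray, 380 mm long (own y), 70 mm wide (x), 6 mm thick. Origin: centre of its underside; its top is 6 mm above the table. A flat marble slab, 260 by 110 by 10 mm, lies on the other side.
- tray: Fixed plywood board, 146 mm (x) by 376 mm (own y), 6 mm thick, with three nests in a row along y, 95 mm apart (any order), centred under the bar. At y = +-165 mm stands a dark steel U bracket, 44 mm (x) by 12 mm (y), open-topped: slot 24 mm wide (x), 18 mm deep, floor 56 mm and top 74 mm above the table. Origin: centre of the board's underside.
- round_tool: Hand tool with a round base, 58 mm in diameter, and a round grip 24 mm in diameter; about 0.34 kg. Origin: centre of the underside; z up. 42 mm high: the bare steel base is the lower 15 mm, the wooden grip, centred on it, the upper 27 mm. Starts loose on the table on the robot's side of the tray.
- square_tool: Hand tool with a square base, 58 by 58 mm, and a square grip, 24 by 24 mm, its sides parallel to the base's (along own x and y); about 0.42 kg. Origin: centre of the underside; z up. 42 mm high: the bare steel base is the lower 15 mm, the wooden grip, centred on it, the upper 27 mm. Starts loose on the table on the robot's side of the tray.
- long_tool: Hand tool with a long base, 110 mm (own x) by 36 mm (y), and a grip 44 mm (x) by 24 mm (y); about 0.36 kg. Origin: centre of the underside; z up. 42 mm high: the bare steel base is the lower 15 mm, the wooden grip, centred on it, the upper 27 mm. Starts loose on the table on the robot's side of the tray.
- round_nest: Round nest with a wooden rim 4 mm thick and a grey felt floor, 74 mm in diameter inside, 82 mm outside. Fixed on the tray board: underside 6 mm, inner floor 10 mm, rim top 18 mm above the table. Origin: centre of its underside (4 mm below the inner floor); z up. The inside leaves 8 mm free on each side of its tool.
- square_nest: Square nest with a wooden rim 4 mm thick and a grey felt floor, 74 by 74 mm inside, 82 by 82 mm outside, sides along own x and y. Fixed on the tray board: underside 6 mm, inner floor 10 mm, rim top 18 mm above the table. Origin: centre of its underside (4 mm below the inner floor); z up. The inside leaves 8 mm free on each side of its tool.
- long_nest: Long nest with a wooden rim 4 mm thick and a grey felt floor, 126 mm (own x, across the row of nests) by 52 mm (y) inside, 134 by 60 mm outside. Fixed on the tray board: underside 6 mm, inner floor 10 mm, rim top 18 mm above the table. Origin: centre of its underside (4 mm below the inner floor); z up. The inside leaves 8 mm free on each side of its tool.
Not all that is in view belongs to the job. What is shaped like the square_tool but yellow is not meant.

How it is judged:
On the way, in this order (a step that is already met when the one before it is completed fails the run):
1. the bar is clear of both brackets (lifted by 24 mm or more), level within 0.2 rad, and still above the tray (within 80 mm of where it lay, along either axis of the tray) (z of bar in the frame of tray above 0.08 m and angle between bar's own z axis and vertical below 0.2 rad and x of bar in the frame of tray between -0.08 and 0.08 m and y of bar in the frame of tray between -0.08 and 0.08 m), for 0.05 s.
2. the bar lies flat along the cork pad, wholly on it, released and at rest (y of bar in the frame of pad between -0.025 and 0.025 m and x of bar in the frame of pad between -0.03 and 0.03 m and z of bar in the frame of pad below 0.01 m and angle between the y axis of bar and the y axis of pad, either way round below 0.2 rad and linear speed of bar below 0.02 m/s and angular speed of bar below 0.2 rad/s and contact force between the fingers and bar below 0.1 N), for 0.2 s.
At the end, for the whole second after the job is handed in: Bar flat on the pad and along it (0.2 rad; middle within 25 mm along, 30 mm across). Each tool stands flat in the nest of its own shape: within 13 mm of its centre, under 3.5 mm above its floor, tilt under 0.06 rad. All at rest (y of bar in the frame of pad between -0.025 and 0.025 m and x of bar in the frame of pad between -0.03 and 0.03 m and z of bar in the frame of pad below 0.01 m and angle between the y axis of bar and the y axis of pad, either way round below 0.2 rad and horizontal distance between round_tool and round_nest below 0.013 m and z of round_tool in the frame of round_nest below 0.0075 m and angle between each of round_tool, square_tool, long_tool's own z axis and vertical below 0.06 rad and horizontal distance between square_tool and square_nest below 0.013 m and z of square_tool in the frame of square_nest below 0.0075 m and horizontal distance between long_tool and long_nest below 0.013 m and z of long_tool in the frame of long_nest below 0.0075 m and linear speed of each of bar, round_tool, square_tool, long_tool below 0.02 m/s and angular speed of each of bar, round_tool, square_tool, long_tool below 0.2 rad/s); the robot touches nothing.
It fails at once if the bar is dropped or thrown: in the air more than 75 mm above the table and touched by nothing (height (world z) of bar above 0.075 m and contact force between bar and anything else below 0.02 N).
It fails at once if the round tool is dropped or thrown: in the air more than 50 mm above the table and touched by nothing (height (world z) of round_tool above 0.05 m and contact force between round_tool and anything else below 0.02 N).
It fails at once if the square tool is dropped or thrown: in the air more than 50 mm above the table and touched by nothing (height (world z) of square_tool above 0.05 m and contact force between square_tool and anything else below 0.02 N).
It fails at once if the long tool is dropped or thrown: in the air more than 50 mm above the table and touched by nothing (height (world z) of long_tool above 0.05 m and contact force between long_tool and anything else below 0.02 N).
It also fails if it takes over 104 s, if anything falls off the work surface, if the arm or the gripper's body presses on something with over 40 N, if the wrist force passes 120 N, or if a joint passes its speed limit or range.

### The arm

A 6-joint arm with a two-finger parallel gripper is mounted at the origin on the work surface. World frame = base frame: x ahead of the robot, y to its left, z up, the work surface at z = 0. Lengths are in m, angles in rad, forces in N, time in s.
With the tool pointing down it reaches from about 0.35 to 0.8 m from the base axis. Payload 7.3 kg.
Tool frame: the origin (TCP) lies between the finger pads; the fingertips stand 25 mm ahead of it and the grasp point (between the pads) lies 6 mm ahead of it (r.tip_extent is the distance from the TCP to the fingertips, in m); z points along the fingers, y is the direction in which the jaws open and shut (so a half turn about z gives the same grasp; the last joint's range is limited). The gripper opens to 85 mm and grips with 20 to 120 N. Pads are 22 mm wide; open, the fingers measure 114 mm over their backs; the gripper's body (76 mm by 85 mm) begins 54 mm behind the grasp point. The pads swing forward as they close: fully open they stand 13 mm farther back than shut.
Start: joints at [0.979, 0.342, 1.524, -0, 1.275, -0.146], TCP at [0.226, 0.474, 0.256] pointing down, gripper open.
Joint ranges: [-2.53, 2.53], [-0.77, 2.02], [0.04, 2.7], [-1, 4.14], [0.28, 2.66], [-3.11, 3.11]. Speed limits (rad/s): [2.57, 2.57, 3.14, 3.14, 3.14, 3.14].

### API

Orientations are given as a unit quaternion [x, y, z, w].
In Python, from workcell import r, command_gripper, optics gives the robot as it stands. The module is installed in compiled form; this text tells all that it offers. Calls block until the motion is done:
- r.reach(position, orientation): joint-space move of the TCP to a pose.
- r.move_straight(position, orientation=None, speed=0.15, max_force=None): straight line of the TCP; orientation=None keeps the orientation; speed is the mean speed in m/s. With max_force (N) it stops when the force on the tool has changed by that much, and returns True; else False.
- r.movej(angles): joint-space move.
- command_gripper(opening, force=None): finger opening in m; force is the grip in N (None keeps the last); returns when the fingers have stopped.
- r.hold(seconds).
- r.solve_ik(position, orientation): joint angles nearest the present ones, or None.
- r.read_state(): the state.
- optics.get_image(name): name is "scene" or "top" or "wrist"; returns (picture, depth): 400x640x3 uint8, red, green, blue; 400x640 float32, m along the optical axis (not along the pixel's ray), 0 where there is no reading.
- optics.camera_model(name): a dict with "K" (3x3 intrinsics, pixels), "R" (3x3) and "t" (3): a world point X has camera coordinates R X + t; the wrist camera has in their place "tool_from_camera" (4x4, takes a point from camera to tool coordinates, whose origin is the TCP and whose axes are the flange's). Camera axes: x right, y down, z forward; pixel columns grow to the right and rows downward; lengths in m; the calibration is good to about 2 mm. A picture is of the moment at which its call begins: read the wrist's pose just before it. camera_model takes no time and is no camera call.
A pose or a line that the arm cannot do raises r.PlanningError and nothing moves.
- r.finish_job(): hands the job in, once; it reports no verdict.
The state is a dict: "time_s": time; "joint_positions": joint angles; "dq": joint speeds; "tau": joint torques, N m; "eef_pos": TCP position; "eef_rot": TCP orientation; "contact_force": force on the tool from outside, world axes, zero at the start; "torque": the same for the moment, N m; "grip_width": finger opening in m.
Only numpy, scipy, OpenCV 4.12 (cv2) and the standard library are available. Lean on these libraries where they do the work, as an engineer would, in place of code of your own. Each camera call takes 0.05 s, during which the arm holds its last target.

## Working session

There is one attempt and no reset: what is moved stays moved. The work goes in short steps, each a Python script; the robot and the scene stay as the last script left them, time stands still between calls to the robot, and variables do not carry over. Pictures are saved under pics/ and viewed, and the job is handed in when it is done.

```bash
mkdir -p pics; ls
python3 - <<'E'
from workcell import r, command_gripper, optics
import cv2,numpy as np
s=r.read_state();print(s['time_s'],s['eef_pos'],s['eef_rot'],s['grip_width'],r.tip_extent)
for n in ('scene','top'):
    im,d=optics.get_image(n);cv2.imwrite(f'pics/{n}0.png',im[:,:,::-1]);np.savez(f'pics/{n}0.npz',im=im,d=d)
    print(n,d.min(),d.max(),(d==0).mean());print(optics.camera_model(n))
print(optics.camera_model('wrist'))
E
```

```text
pics
0.0 [0.22613772 0.47339458 0.25562547] [ 2.21043509e-01  9.75263643e-01 -7.21471263e-04 -2.69411556e-04] 0.08526402847825967 0.025
scene 0.0 3.5570831 0.0041796875
{'K': array([[415.52989079,   0.        , 328.73504985],
       [  0.        , 415.52989079, 208.80373108],
       [  0.        ,   0.        ,   1.        ]]), 'R': array([[-0.78068593,  0.62486943,  0.00822607],
       [ 0.42971332,  0.54633039, -0.71893641],
       [-0.45373554, -0.55772869, -0.69502717]]), 't': array([ 0.30014923, -0.15098795,  1.35149381])}
top 0.0 1.9178358 0.00405078125
{'K': array([[374.03117026,   0.        , 323.80068795],
       [  0.        , 374.03117026, 195.20947979],
       [  0.        ,   0.        ,   1.        ]]), 'R': array([[-0.01540223, -0.99966535,  0.02078384],
       [-0.99179012,  0.01263525, -0.12725057],
       [ 0.12694538, -0.02257315, -0.99165282]]), 't': array([0.05684955, 0.42562927, 0.9401647 ])}
{'K': array([[295.21680556,   0.        , 322.33310055],
       [  0.        , 295.21680556, 195.56375742],
       [  0.        ,   0.        ,   1.        ]]), 'tool_from_camera': array([[ 2.33428353e-04, -9.58357326e-01, -2.85571674e-01,
         7.33361629e-02],
       [ 9.99999927e-01,  3.10234053e-04, -2.23715262e-04,
        -1.68678696e-04],
       [ 3.02993218e-04, -2.85571601e-01,  9.58357328e-01,
        -1.17320218e-01],
       [ 0.00000000e+00,  0.00000000e+00,  0.00000000e+00,
         1.00000000e+00]])}
```

View pics/top0.png

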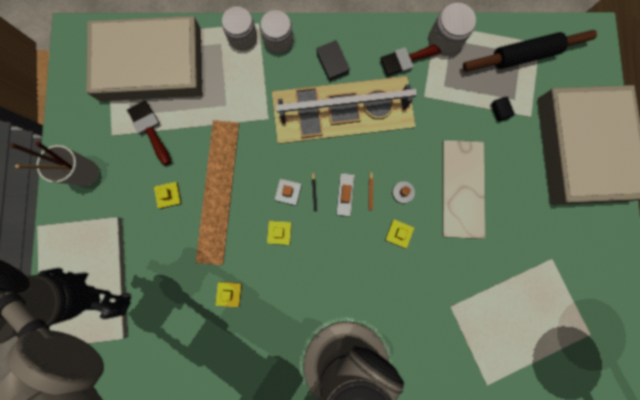

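View pics/scene0.png

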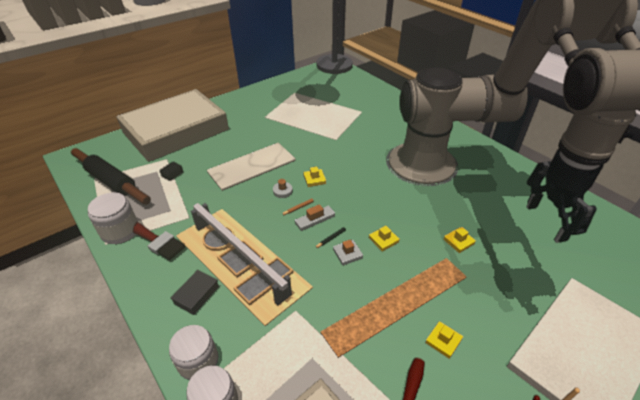

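The top view shows the tray at (344,108) with the bar over it, and the cork pad at (218,192) on the robot's left. The tools are at (288,191) for the grey square, (346,194) for the long and (403,191) for the round. The yellow blocks at (167,194), (279,232), (400,233) and (228,294) are decoys, and the marble slab is at (464,188).

```bash
cat > h.py <<'E'
from workcell import r, command_gripper, optics
import cv2,numpy as np
from scipy.spatial.transform import Rotation as Ro
def grab(n,tag):
    s=r.read_state()
    im,d=optics.get_image(n); m=optics.camera_model(n)
    if n=='wrist':
        A=m['tool_from_camera'];Rw=Ro.from_quat(s['eef_rot']).as_matrix()
        Rc=Rw@A[:3,:3];c=Rw@A[:3,3]+np.array(s['eef_pos'])
    else:
        Rc=m['R'].T;c=-Rc@m['t']
    cv2.imwrite(f'pics/{tag}.png',im[:,:,::-1]);np.savez(f'pics/{tag}.npz',im=im,d=d,K=m['K'],Rc=Rc,c=c)
    return load(tag)
def load(tag): return dict(np.load(f'pics/{tag}.npz'))
def rays(v,px):
    px=np.asarray(px,float).reshape(-1,2)
    return np.c_[px,np.ones(len(px))]@np.linalg.inv(v['K']).T@v['Rc'].T
def onz(v,px,z):
    q=rays(v,px);return v['c']+q*((z-v['c'][2])/q[:,2:])
def cloud(v):
    h,w=v['d'].shape;u,vv=np.meshgrid(np.arange(w),np.arange(h))
    q=rays(v,np.c_[u.ravel(),vv.ravel()])
    P=v['c']+q*v['d'].reshape(-1,1); P[v['d'].ravel()==0]=np.nan
    return P.reshape(h,w,3)
def down(yaw):  # jaws (tool y) direction at angle yaw in world
    y=np.array([np.cos(yaw),np.sin(yaw),0]);z=np.array([0,0,-1.]);x=np.cross(y,z)
    return Ro.from_matrix(np.c_[x,y,z]).as_quat()
def rect(P):  # min area rect of xy points: centre, long axis angle, sizes
    (cx,cy),(w,h),a=cv2.minAreaRect((P[:,:2]*1000).astype(np.float32)); a=np.radians(a)
    if h>w: w,h,a=h,w,a+np.pi/2
    return np.array([cx,cy])/1000,(a+np.pi/2)%np.pi-np.pi/2,(w,h)
E
python3 - <<'E'
from h import *
v=load('top0') if 0 else None
v=grab('top','top1');C=cloud(v)
for n,(x,y) in dict(table=(320,260),pad=(218,192),sq=(288,191),lg=(346,194),rd=(403,191),barL=(290,103),barM=(345,100),barR=(405,95),tray=(345,132),round_n=(378,104),marb=(464,188)).items(): print(n,C[y,x].round(4))
E
```

```text
table [0.2603 0.0628 0.0015]
pad [0.441  0.3282 0.0065]
sq [0.4361 0.1419 0.0442]
lg [ 0.4264 -0.0051  0.0451]
rd [ 0.4328 -0.1518  0.0413]
barL [0.6558 0.1337 0.0767]
barM [ 0.6633 -0.0057  0.0751]
barR [ 0.676  -0.1597  0.0738]
tray [ 0.6005 -0.0096  0.0058]
round_n [ 0.6767 -0.1008  0.0108]
marb [ 0.4431 -0.3225  0.0096]
```

Run:
```python
from h import *
for yaw in (np.pi/2,-np.pi/2,0,np.pi): 
  print(yaw,r.solve_ik([0.45,0.04,0.28],down(yaw)))
try:
  r.reach([0.44,0.05,0.29],down(np.pi/2)); grab('wrist','w1')
  r.reach([0.52,-0.05,0.31],down(np.pi/2)); grab('wrist','w2')
except r.PlanningError as e: print(e)
print(r.read_state()['time_s'],r.read_state()['joint_positions'])
```

```text
1.5707963267948966 [-8.12717254e-02  1.87237437e-01  1.66970125e+00 -4.44089210e-16
  1.28465397e+00 -1.65206805e+00]
-1.5707963267948966 [-8.12717254e-02  1.87237437e-01  1.66970125e+00 -4.44089210e-16
  1.28465397e+00  1.48952460e+00]
0 [-8.12717254e-02  1.87237437e-01  1.66970125e+00 -4.44089210e-16
  1.28465397e+00 -8.12717254e-02]
3.141592653589793 [-8.12717254e-02  1.87237437e-01  1.66970125e+00 -4.44089210e-16
  1.28465397e+00  3.06032093e+00]
2.5667 [-2.41512595e-01  3.00665035e-01  1.43529669e+00  3.78543647e-04
  1.40680007e+00 -1.81299552e+00]
```

View pics/w1.png

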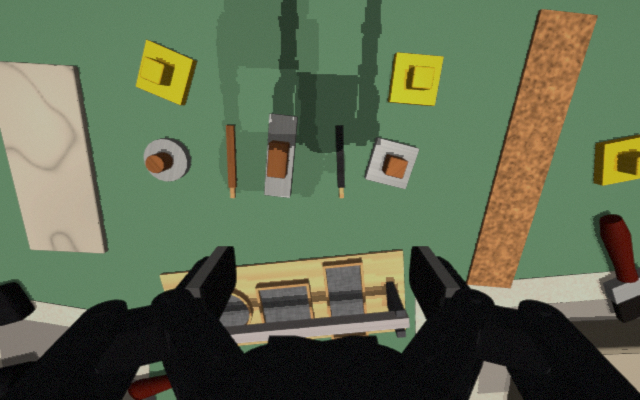

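View pics/w2.png

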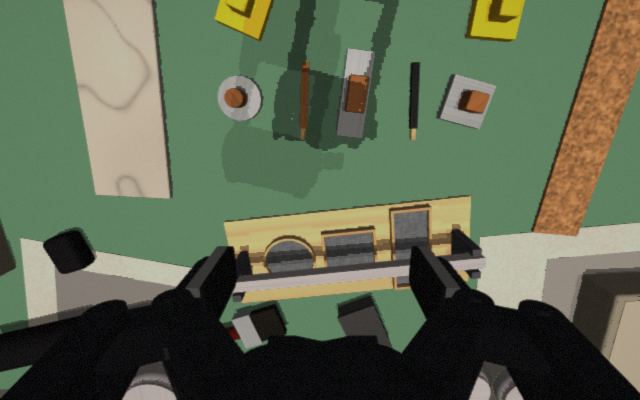

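Views w1 and w2 show all three tools: the round grip at w1 (157,161), long (278,158) and square (396,167). The pad is at (535,150) and the tray at (290,295), with its nests ordered round, square, long from left to right. Next I'll measure by colour masks plus two-view rays, with depth as a check.

```bash
cat > m.py <<'E'
from h import *
def tri(va,pa,vb,pb):
    a=rays(va,pa)[0];b=rays(vb,pb)[0];a/=np.linalg.norm(a);b/=np.linalg.norm(b)
    k=np.linalg.lstsq(np.c_[a,-b],vb['c']-va['c'],rcond=None)[0]
    p=va['c']+k[0]*a;q=vb['c']+k[1]*b;return (p+q)/2,np.linalg.norm(p-q)
def comps(mask,lo,hi):
    n,l,st,ce=cv2.connectedComponentsWithStats(mask.astype(np.uint8));
    return [(i,st[i],ce[i],l==i) for i in range(1,n) if lo<st[i,4]<hi]
def brown(v):
    H=cv2.cvtColor(v['im'],cv2.COLOR_RGB2HSV);return (H[...,0]<=14)&(H[...,1]>110)&(H[...,2]>60)
E
python3 - <<'E'
from m import *
for t in ('w1','w2','top1'):
    v=load(t)
    print(t,[(s.tolist(),c.round(1).tolist()) for _,s,c,_ in comps(brown(v),40,1500) if c[1]<260])
    C=cloud(v)
    # depth tops
    for n,g,hw in (('sq',(.436,.142),.04),('lg',(.426,-.005),.04),('rd',(.433,-.152),.04)):
        near=(abs(C[...,0]-g[0])<hw+.03)&(abs(C[...,1]-g[1])<hw)
        top=near&(C[...,2]>.034)&(C[...,2]<.06)
        P=C[top]; c,a,s=rect(P); 
        base=near&(C[...,2]>.009)&(C[...,2]<.06); B=C[base]; cb,ab,sb=rect(B)
        print(n,len(P),'z',np.median(P[:,2]).round(4),c.round(4),np.degrees(a).round(1),np.round(s,1),'| base z',np.median(B[:,2][B[:,2]<.03]).round(4),cb.round(4),np.degrees(ab).round(1),np.round(sb,1))
    near=(C[...,0]>.58)&(C[...,0]<.75)&(abs(C[...,1])<.22)&(C[...,2]>.064)&(C[...,2]<.1)
    P=C[near]
    if len(P)>30:
        c,a,s=rect(P);print('bar',np.median(P[:,2]).round(4),c.round(4),np.degrees(a).round(2),np.round(s,1))
E
```

```text
w1 [([226, 125, 10, 63, 465], [230.8, 155.8]), ([267, 142, 21, 36, 622], [276.8, 160.3]), ([146, 154, 19, 19, 265], [154.7, 163.5]), ([385, 156, 23, 22, 350], [395.7, 166.8]), ([610, 219, 28, 64, 972], [623.9, 250.2])]
sq 380 z 0.0415 [0.4387 0.144 ] -14.5 [24.1 23.9] | base z 0.0146 [0.4388 0.144 ] -14.1 [58.1 58.1]
lg 683 z 0.0415 [ 0.4297 -0.0062] -7.1 [44. 24.] | base z 0.0147 [ 0.4297 -0.0063] -6.7 [109.9  36.1]
rd 319 z 0.0414 [ 0.4336 -0.1597] -89.3 [23.  22.4] | base z 0.0146 [ 0.4341 -0.1598] 15.8 [57. 57.]
bar 0.073 [0.6517 0.0429] -87.55 [252.1  45.6]
w2 [([300, 62, 9, 67, 438], [304.0, 95.1]), ([346, 75, 23, 38, 675], [356.8, 93.3]), ([225, 89, 18, 18, 272], [233.5, 97.4]), ([465, 90, 24, 23, 382], [476.6, 101.6])]
sq 438 z 0.0414 [0.439  0.1437] 76.3 [24.6 24. ] | base z 0.0147 [0.4388 0.1439] 75.6 [59.1 58. ]
lg 729 z 0.0416 [ 0.4298 -0.0065] -6.4 [43.9 24. ] | base z 0.0147 [ 0.4297 -0.0064] -6.7 [110.2  36.1]
rd 315 z 0.0415 [ 0.4341 -0.16  ] 26.4 [23.  22.9] | base z 0.0147 [ 0.4127 -0.1599] -0.5 [99.5 57.2]
bar 0.0732 [ 0.6652 -0.0044] -83.55 [347.9  45.1]
top1 [([569, 31, 27, 11, 147], [582.1, 35.9]), ([410, 45, 27, 14, 146], [423.9, 51.2]), ([466, 55, 34, 11, 155], [482.6, 60.1]), ([145, 127, 23, 37, 269], [156.5, 145.9]), ([369, 179, 3, 30, 66], [370.4, 194.4]), ([283, 186, 9, 10, 71], [287.1, 190.6]), ([342, 186, 9, 16, 130], [345.8, 193.4]), ([401, 187, 9, 8, 56], [405.1, 190.8])]
sq 91 z 0.0425 [0.438  0.1459] -16.0 [23.9 23.7] | base z 0.0158 [0.4384 0.146 ] 76.3 [58.4 58.2]
lg 163 z 0.0426 [ 0.4286 -0.0042] -1.9 [43.8 23.1] | base z 0.0158 [ 0.4294 -0.0043] -6.8 [110.3  36. ]
rd 71 z 0.0421 [ 0.4327 -0.1578] 87.3 [22.5 21. ] | base z 0.0157 [ 0.4326 -0.1579] -0.3 [56.2 56.2]
bar 0.074 [ 0.6647 -0.0084] -83.49 [359.1  45.2]
```

Run:
```python
from m import *
V={t:load(t) for t in ('w1','w2','top1')}
px=dict(long=[(276.8,160.3),(356.8,93.3)],round=[(154.7,163.5),(233.5,97.4)],square=[(395.7,166.8),(476.6,101.6)])
for n,(a,b) in px.items():
    p,e=tri(V['w1'],a,V['w2'],b);print('2-view grip-blob',n,p.round(4),'gap',round(e*1e3,2),'mm')
E_=[]
for t in V:
    v=V[t];C=cloud(v);H=cv2.cvtColor(v['im'],cv2.COLOR_RGB2HSV)
    sel=(C[...,0]>.6)&(C[...,0]<.74)&(C[...,1]>-.14)&(C[...,1]<.12)&(C[...,2]>.064)&(C[...,2]<.09)
    P=C[sel];c,a,s=rect(P);print(t,'bar mid',np.median(P[:,2]).round(4),c.round(4),np.degrees(a).round(2),np.round(s,1))
    # pad
    m=(H[...,0]<=17)&(H[...,1]>90)&(C[...,1]>.2)&(C[...,1]<.42)&(C[...,2]<.012)&(C[...,2]>.002)
    m=cv2.morphologyEx(m.astype(np.uint8),cv2.MORPH_OPEN,np.ones((3,3)))
    cc=max(comps(m,100,1e6),key=lambda x:x[1][4]);P=C[cc[3]];c,a,s=rect(P);print('  pad',np.median(P[:,2]).round(4),c.round(4),np.degrees(a).round(2),np.round(s,1))
    # tray board by height/colour
    m=(C[...,0]>.54)&(C[...,0]<.8)&(abs(C[...,1]+.01)<.22)&(C[...,2]>.003)&(C[...,2]<.02)&~((H[...,0]>40)&(H[...,0]<95)&(H[...,1]>60))
    m=cv2.morphologyEx(m.astype(np.uint8),cv2.MORPH_OPEN,np.ones((3,3)))
    cc=max(comps(m,100,1e6),key=lambda x:x[1][4]);P=C[cc[3]];c,a,s=rect(P);print('  tray',np.median(P[:,2]).round(4),c.round(4),np.degrees(a).round(2),np.round(s,1))
# bar ends by 2 views w2/top
for nm,pa in (('w2',None),):
    pass
v=V['w2'];cv2.imwrite('pics/w2c.png',cv2.resize(v['im'][190:310,210:500,::-1],None,fx=2.7,fy=2.7,interpolation=cv2.INTER_CUBIC))
v=V['top1'];cv2.imwrite('pics/topc.png',cv2.resize(v['im'][65:150,260:430,::-1],None,fx=4.5,fy=4.5,interpolation=cv2.INTER_CUBIC))
```

```text
2-view grip-blob long [ 0.4296 -0.0066  0.0399] gap 0.74 mm
2-view grip-blob round [ 0.4341 -0.1602  0.0397] gap 0.04 mm
2-view grip-blob square [0.4389 0.1442 0.0373] gap 0.72 mm
w1 bar mid 0.073 [0.6615 0.0194] -83.61 [203.8  18.5]
  pad 0.0056 [0.4449 0.3283] -5.51 [379.4  71.1]
  tray 0.008 [0.6409 0.0299] -83.58 [298.3 106.7]
w2 bar mid 0.0732 [ 0.6646 -0.0099] -83.55 [263.1  17.5]
  pad 0.0056 [0.4759 0.3253] -5.37 [317.9  71.9]
  tray 0.0065 [ 0.6395 -0.0095] -83.56 [376.   95.1]
top1 bar mid 0.074 [ 0.6641 -0.0098] -83.48 [261.6  18. ]
  pad 0.0069 [0.4458 0.3297] -5.5 [377.2  68.8]
  tray 0.0081 [ 0.633  -0.0087] -84.99 [376.7  89.6]
```

View pics/w2c.png

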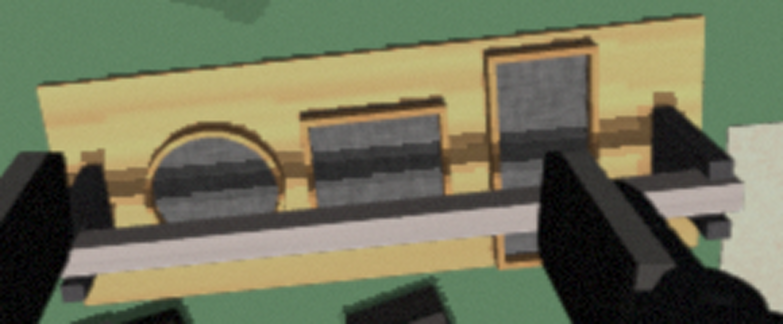

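View pics/topc.png

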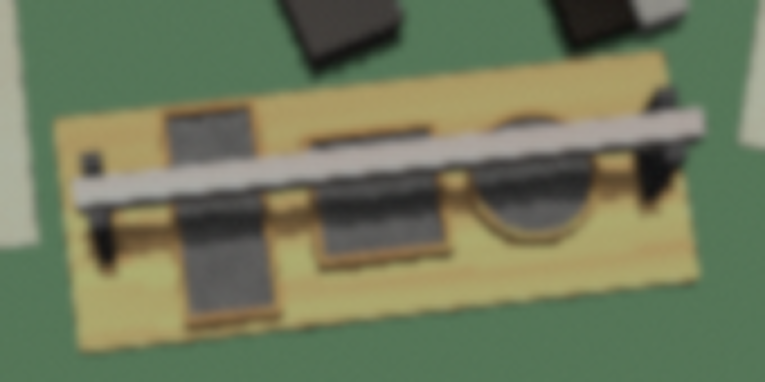

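The wrist views agree to 0.5 mm, and the triangulated heights match the text. The bar is mid-tray at about (0.665, -0.010) with its axis at 96.5°. The pad centre is (0.445, 0.3285) with its long axis at -5.5°. I'll hover over the bar and refine from there.

Run:
```python
from m import *
q=down(np.radians(6.45))
command_gripper(0.045,60)
r.reach([0.665,-0.009,0.24],q); v=grab('wrist','w3')
print(r.read_state()['time_s'])
C=cloud(v)
sel=(C[...,0]>.6)&(C[...,0]<.75)&(abs(C[...,1])<.24)&(C[...,2]>.064)&(C[...,2]<.09)
P=C[sel];print(rect(P),np.median(P[:,2]))
```

```text
4.4917
(array([ 0.66702399, -0.01881166]), np.float64(-1.4594469234247285), (342.6524658203125, 43.462013244628906)) 0.07358464306570439
```

View pics/w3.png

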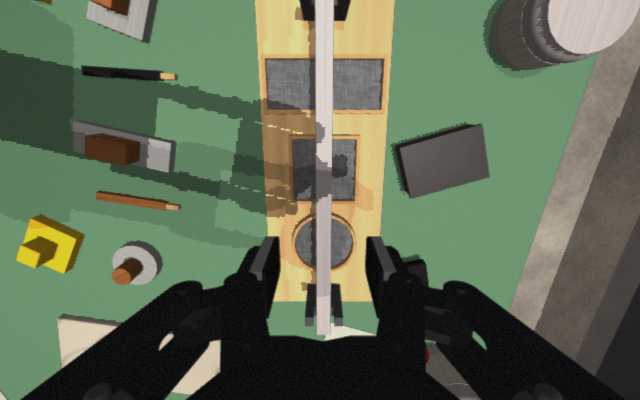

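The hover view shows the bar running vertically, with its near end at (323,333) and its far end cut off by the image border. The corrected centre is about (0.665, -0.010). Now I'll grasp and lift it.

Run:
```python
from m import *
q=down(np.radians(6.45))
print(onz(load('w3'),[(323,334)],.074))
x,y=0.6648,-0.0103
r.move_straight([x,y,0.11],q,0.12)
print(r.move_straight([x,y,0.084],q,0.05,max_force=8))
command_gripper(0.0,70); s=r.read_state();print(s['grip_width'],s['eef_pos'],s['contact_force'])
r.move_straight([x,y,0.13],q,0.06); r.hold(0.2)
r.move_straight([x,y,0.20],q,0.1); r.hold(0.1)
s=r.read_state();print(s['time_s'],s['grip_width'],s['contact_force'],s['torque'])
v=grab('top','top2');C=cloud(v)
sel=(C[...,0]>.55)&(C[...,0]<.76)&(abs(C[...,1])<.24)&(C[...,2]>.15)&(C[...,2]<.2)
P=C[sel];cv2.imwrite('pics/top2m.png',sel*255)
v=grab('scene','scene2')
```

```text
[[ 0.6854309  -0.18812099  0.074     ]]
False
0.014218145662561974 [ 0.66518849 -0.01034101  0.08473925] [-0.82004611  0.90330108  2.70981317]
8.8333 0.014162802741630494 [-0.3937617  -0.18139219 -2.46431341] [-0.01729491 -0.00842361  0.01972938][ WARN:0@7.752] global loadsave.cpp:1063 imwrite_ Unsupported depth image for selected encoder is fallbacked to CV_8U.
```

View pics/scene2.png

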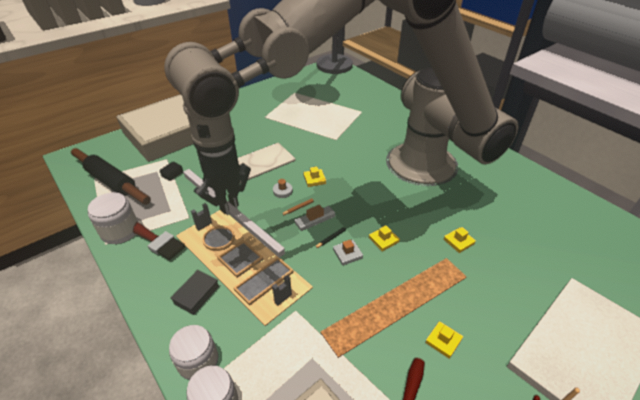

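View pics/top2.png

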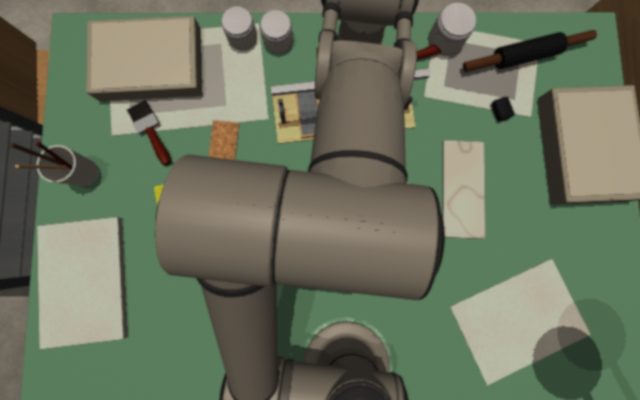

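The grip holds: the width reads 14.2 mm and the force is about 2.5 N, close to the bar's weight. The bar is clear of both brackets. I'll check that it's level and how high the nearby obstacles stand, then carry it over.

Run:
```python
from m import *
C=cloud(load('top2'))
for u,vv in ((280,90),(300,88),(420,75),(425,74)): print(C[vv,u].round(4))
print('box',np.nanmax(cloud(load('top1'))[20:100,60:300,2]))
a=np.radians(84.5);q=down(a)
r.move_straight([0.4453,0.3285,0.20],q,0.15)
print(r.read_state()['time_s'],r.read_state()['contact_force'])
grab('top','top3');grab('wrist','w4')
```

```text
[0.6419 0.1481 0.1904]
[0.6458 0.1037 0.1915]
[ 0.6755 -0.1662  0.1894]
[ 0.6792 -0.1785  0.1865]
box 0.08491348297044765
11.775 [ 0.13499304 -0.22741941 -1.2526051 ]
```

View pics/w4.png

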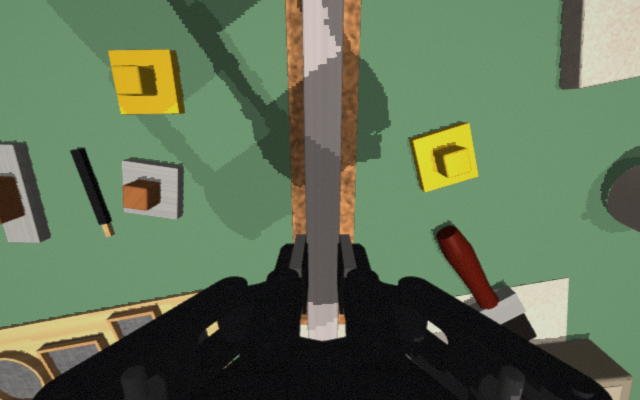

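View pics/top3.png

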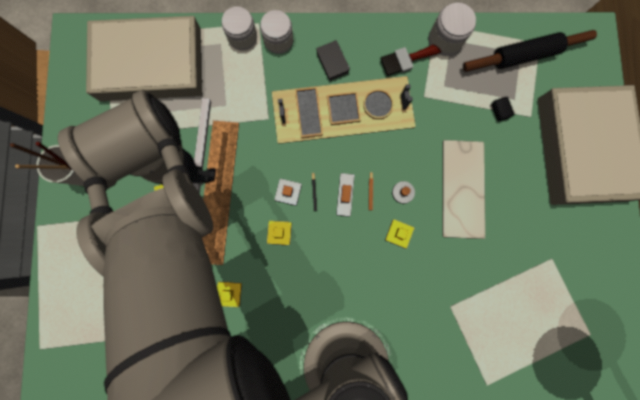

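The bar lies level along the pad axis: in w4 it is centred between the cork edges, columns 288 to 358. Now I'll lower it with a force guard.

Run:
```python
from m import *
q=down(np.radians(84.5))
r.move_straight([0.4453,0.3285,0.055],q,0.12)
r.hold(0.1)
h=r.move_straight([0.4453,0.3285,0.031],q,0.02,max_force=4)
s=r.read_state();print(h,s['eef_pos'],s['contact_force'],s['grip_width'])
command_gripper(0.045); r.hold(0.1)
s=r.read_state();print(s['eef_pos'],s['contact_force'],s['grip_width'])
r.move_straight([0.4453,0.3285,0.12],q,0.1)
r.move_straight([0.4453,0.3285,0.24],q,0.2)
v=grab('wrist','w5');C=cloud(v);print(r.read_state()['time_s'])
sel=(C[...,0]<.66)&(abs(C[...,1]-.33)<.06)&(C[...,2]>.016)&(C[...,2]<.04)
P=C[sel];print(np.median(P[:,2]),rect(P))
```

```text
True [0.44518543 0.32845213 0.03468506] [0.02007411 0.30347768 4.41229853] 0.014094542101061428
[0.4444466  0.32801787 0.03373392] [-0.12695272 -0.34156444 -0.18228471] 0.044979455731089524
16.575
0.023608966225631356 (array([0.44664539, 0.32848288]), np.float64(-0.09645716467963439), (355.0852355957031, 15.99792766571045))
```

View pics/w5.png

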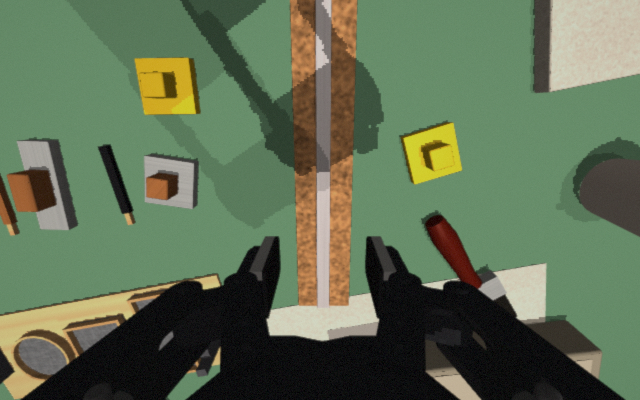

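The bar lies flat on the pad: its top is at 23.6 mm, its centre is within 2 mm, and it is parallel to the pad. Next is the nests, now uncovered.

```bash
python3 - <<'E'
from m import *
r.reach([0.62,0.02,0.30],down(np.pi/2)); v1=grab('wrist','w6')
r.move_straight([0.64,-0.05,0.30],down(np.pi/2),0.2); v2=grab('wrist','w7')
print(r.read_state()['time_s'])
E
cat > n.py <<'E'
from m import *
res={}
for t in ('w6','w7','top3'):
    v=load(t);H=cv2.cvtColor(v['im'],cv2.COLOR_RGB2HSV);C=cloud(v)
    m=(H[...,1]<70)&(H[...,2]<150)&(C[...,0]>.57)&(C[...,0]<.76)&(abs(C[...,1])<.16)&(C[...,2]>-.01)&(C[...,2]<.03)
    m=cv2.morphologyEx(m.astype(np.uint8),cv2.MORPH_OPEN,np.ones((3,3)))
    print(t)
    for i,st,ce,mm in comps(m,150,20000):
        ct=cv2.findContours(mm.astype(np.uint8),cv2.RETR_EXTERNAL,cv2.CHAIN_APPROX_NONE)[0][0].reshape(-1,2)
        P=onz(v,ct,.010);c,a,s=rect(P);print('  ',ce.round(1),st[4],'z',np.nanmedian(C[mm][:,2]).round(4),c.round(4),np.degrees(a).round(1),np.round(s,1))
    # rims by height
    m=(C[...,0]>.57)&(C[...,0]<.76)&(abs(C[...,1]+.01)<.17)&(C[...,2]>.0145)&(C[...,2]<.022)
    for i,st,ce,mm in comps(m,30,20000):
        P=C[mm];c,a,s=rect(P);print('   rim',ce.round(1),st[4],np.median(P[:,2]).round(4),c.round(4),np.degrees(a).round(1),np.round(s,1))
E
python3 n.py
```

```text
18.5417
w6
   [368.7 185.4] 3005 z 0.0096 [0.6556 0.0879] 6.4 [124.9  51. ]
   [302.3 194.3] 2440 z 0.0096 [ 0.6666 -0.0072] -83.7 [73.7 72. ]
   [236.9 201.4] 1813 z 0.0099 [ 0.6766 -0.102 ] -3.3 [70.4 69.5]
   [318.5 250.9] 206 z 0.0151 [0.7555 0.0148] -69.6 [40.6 16.8]
   rim [369.7 185.5] 824 0.0175 [0.6551 0.0876] 6.4 [134.7  60.2]
   rim [301.6 194.5] 687 0.0175 [ 0.6654 -0.0069] 6.5 [82.4 82.1]
   rim [416.2 181.7] 60 0.0183 [0.6462 0.1513] -7.9 [45.2 10.7]
   rim [235.4 202.2] 515 0.0172 [ 0.6757 -0.101 ] -19.3 [80.9 80.7]
   rim [190.8 205.9] 91 0.0181 [ 0.6832 -0.1701] 6.4 [43.7 12.4]
   rim [317.5 252. ] 53 0.0184 [0.7527 0.0146] -71.6 [34.8  2.8]
   rim [219.9 255.2] 37 0.0189 [ 0.7574 -0.1329] 88.7 [15.7  4.7]
w7
   [419.9 171.2] 3037 z 0.0096 [0.6555 0.088 ] 6.3 [125.   48.7]
   [468.4 168.1] 226 z 0.0195 [0.6484 0.1559] 7.8 [45.3  9.7]
   [352.2 180.5] 2550 z 0.0096 [ 0.6664 -0.0068] -83.7 [73.5 72.5]
   [285.4 187.7] 1918 z 0.0099 [ 0.6763 -0.1018] 89.3 [70.4 69.6]
   rim [420.9 170.2] 909 0.0175 [0.6551 0.0874] 6.1 [134.9  61. ]
   rim [353.4 180.7] 694 0.0175 [ 0.6656 -0.0068] 6.3 [82.8 82.1]
   rim [468.6 166.9] 93 0.0185 [0.6462 0.1513] -7.5 [45.1 10.9]
   rim [285.  188.5] 513 0.0173 [ 0.676 -0.101] -46.1 [80.7 80.6]
   rim [239.9 193.8] 47 0.0185 [ 0.6824 -0.165 ] 6.3 [42.9  1.1]
top3
   [308.3 111.6] 789 z 0.0105 [0.6572 0.0888] 6.2 [122.4  49.6]
   [377.9 103.6] 501 z 0.011 [ 0.6786 -0.0998] 89.5 [68.6 65.2]
   [343.3 107.5] 645 z 0.0106 [ 0.6681 -0.0058] -83.7 [71.1 70.3]
   rim [304.  101.2] 131 0.0185 [0.6615 0.0903] 6.4 [122.   59.7]
   rim [377.8 104.2] 138 0.0178 [ 0.6743 -0.0982] -1.9 [79.8 79. ]
   rim [342.9 107.4] 195 0.018 [ 0.665  -0.0048] 6.2 [83.4 82. ]
   rim [318.1 131.8] 38 0.0184 [0.5972 0.0621] -38.4 [40.6 21.3]
```

View pics/w6.png

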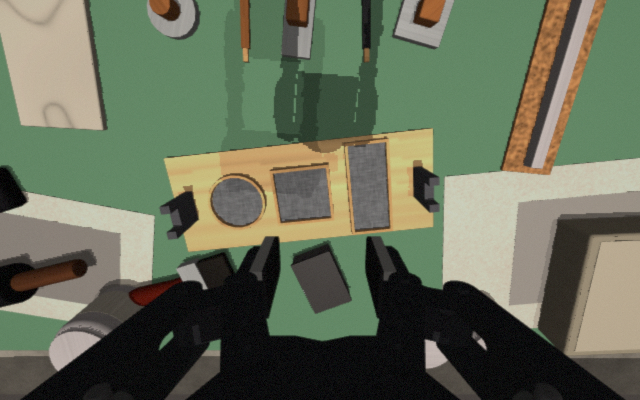

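In w6 and w7 the nests read: round (0.676, -0.101), square (0.6655, -0.007) and long (0.655, 0.0875), at 6.4°, with floors at about 9.6 mm and rims at 17.5 mm. Candidates for the square tool: the grey steel block with a brown grip at w1 (396,167), and the yellow ones at (415,78), (165,72) and (620,158). The grey steel block with the wooden grip matches the description, so I'll confirm it in an enlarged crop.

Run:
```python
import cv2
a=cv2.imread('pics/w1.png')[20:220,120:460];cv2.imwrite('pics/w1c.png',cv2.resize(a,None,fx=2.3,fy=2.3,interpolation=cv2.INTER_CUBIC))
```

```text
(no output)
```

View pics/w1c.png

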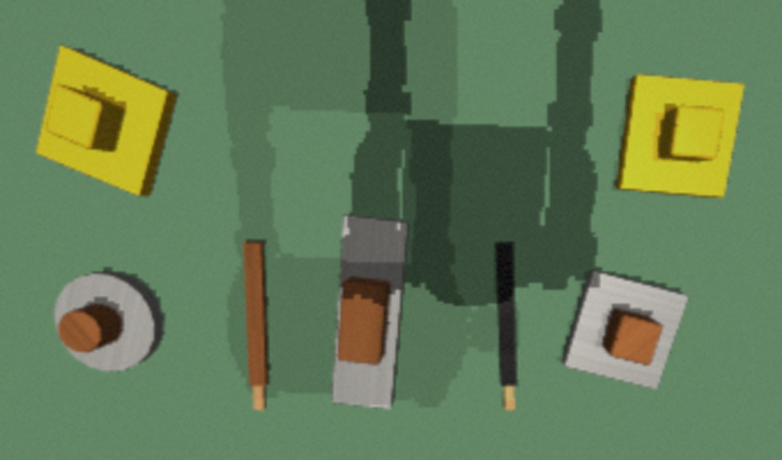

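The crop confirms all three: steel bases with wooden grips for the square (right), long (middle) and round (left). The all-yellow blocks are decoys. I'll start with the long tool.

```bash
cat > pp.py <<'E'
from m import *
def pick(p,yaw):
    q=down(np.radians(yaw));command_gripper(0.042,60)
    r.reach([*p,0.16],q);r.move_straight([*p,0.07],q,0.12)
    print('hit',r.move_straight([*p,0.045],q,0.04,max_force=8))
    command_gripper(0.0,70);s=r.read_state();print('grip',s['grip_width'],s['eef_pos'],s['contact_force'])
    r.move_straight([*p,0.14],q,0.12);r.hold(.1);s=r.read_state();print('lift',s['grip_width'],s['contact_force'],s['time_s'])
def place(p,yaw):
    q=down(np.radians(yaw))
    r.move_straight([*p,0.14],q,0.15);r.move_straight([*p,0.068],q,0.1);r.hold(.1)
    h=r.move_straight([*p,0.050],q,0.02,max_force=4)
    s=r.read_state();print('down',h,s['eef_pos'],s['contact_force'])
    command_gripper(0.042);r.hold(.1)
    r.move_straight([*p,0.14],q,0.12);s=r.read_state();print('done',s['contact_force'],s['time_s'])
E
python3 - <<'E'
from pp import *
pick((.4297,-.0064),83.3)
place((.6551,.0875),96.4)
r.move_straight([0.62,0.02,0.30],down(np.pi/2),.2);grab('wrist','w8')
E
```

```text
hit False
grip 0.022694529247785613 [ 0.42989976 -0.0064722   0.0454276 ] [-1.35033185 -0.17885181  5.35499898]
lift 0.022722115958881826 [-0.43452594 -0.08408189 -3.01358115] 22.7833
down True [0.65503561 0.08745999 0.05547809] [ 0.03087547 -0.74441143  4.84428916]
done [-0.57922779  0.11203235 -0.28626401] 27.4583
```

View pics/w8.png

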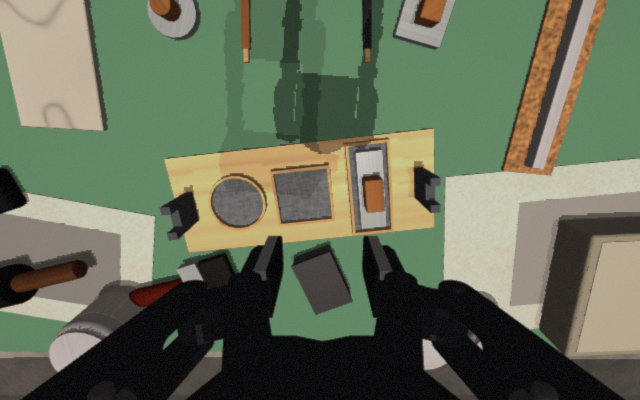

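The long tool is centred in its nest at (370,188), and the TCP touched down 10.05 mm higher than at pick-up, as expected. The other tools haven't moved, so I'll do those next.

Run:
```python
from pp import *
pick((.4388,.1440),75.8)
place((.6655,-.0069),96.4)
pick((.4340,-.1599),85)
place((.6759,-.101),96.4)
r.move_straight([0.62,0.02,0.30],down(np.pi/2),.2);v=grab('wrist','w9')
r.move_straight([0.60,-0.05,0.30],down(np.pi/2),.2);grab('wrist','w10')
print(r.read_state()['time_s'])
N=dict(lg=(.6551,.0875),sq=(.6655,-.0069),rd=(.6759,-.101))
for t in ('w9','w10'):
  C=cloud(load(t))
  for n,g in N.items():
    near=(np.hypot(C[...,0]-g[0],C[...,1]-g[1])<.036)&(C[...,2]>.044)&(C[...,2]<.06)
    P=C[near];c,a,s=rect(P)
    A=np.c_[P[:,:2]-g,np.ones(len(P))];f=np.linalg.lstsq(A,P[:,2],rcond=None)[0]
    print(t,n,'off mm',((c-g)*1e3).round(1),'top',np.median(P[:,2]).round(4),'tilt',np.hypot(*f[:2]).round(3),np.degrees(a).round(1),np.round(s,1))
```

```text
hit False
grip 0.02274819297759494 [0.43901201 0.14407122 0.04545349] [-0.56947037  0.49672592  5.52072412]
lift 0.02279218963876302 [ 0.15235776 -0.62414769 -2.94466408] 32.7917
down True [ 0.66542497 -0.00688138  0.05550368] [-0.604619    0.31512804  3.96038272]
done [-0.44226441  0.48371149 -0.12142252] 37.6583
hit False
grip 0.021614109093323463 [ 0.43419009 -0.16001761  0.04553048] [-1.28041211  0.79553104  5.88326213]
lift 0.021339693266847565 [ 0.19137421  0.05211342 -3.63491901] 41.975
down True [ 0.67577788 -0.10096125  0.05562476] [-0.25997195  0.0163542   4.34682893]
done [ 0.85756285 -0.49583993 -0.07732667] 46.6833
48.4917
w9 lg off mm [-0.4  0.3] top 0.0515 tilt 0.024 6.5 [44.1 24.2]
w9 sq off mm [-0.7  0.5] top 0.0514 tilt 0.057 6.4 [24. 24.]
w9 rd off mm [-0.6  0.8] top 0.0513 tilt 0.098 -78.8 [23.1 23. ]
w10 lg off mm [-0.6 -0.2] top 0.0514 tilt 0.075 6.0 [43.9 24.1]
w10 sq off mm [-0.8  0.3] top 0.0514 tilt 0.08 -81.5 [24.1 23.6]
w10 rd off mm [-0.8  0.5] top 0.0514 tilt 0.106 -49.5 [22.9 22.5]
```

View pics/w9.png

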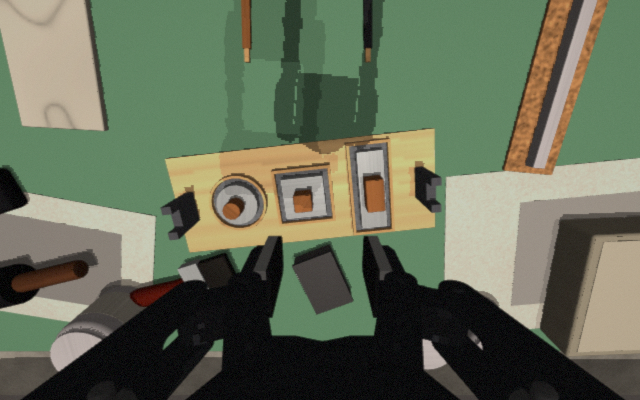

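Everything looks seated: round at (235,205), square at (303,196), long at (370,188). That tilt fit included grip side pixels, so I'll redo it on the top and base faces only. I'll also check the bar.

Run:
```python
from m import *
N=dict(lg=(.6551,.0875),sq=(.6655,-.0069),rd=(.6759,-.101))
for t in ('w9','w10'):
  C=cloud(load(t))
  for n,g in N.items():
    d=np.hypot(C[...,0]-g[0],C[...,1]-g[1])
    near=((d<.027) if n!='lg' else (d<.053))&(C[...,2]>.02)&(C[...,2]<.03);P=C[near]
    A=np.c_[P[:,:2]-g,np.ones(len(P))]
    for _ in range(3):
        f=np.linalg.lstsq(A,P[:,2],rcond=None)[0];k=abs(A@f-P[:,2])<.0015;A,P=A[k],P[k]
    print(t,n,'base face z',np.median(P[:,2]).round(4),'tilt',np.hypot(*f[:2]).round(4),len(P))
r.reach([0.4453,0.3285,0.24],down(np.radians(84.5)))
v=grab('wrist','w11');C=cloud(v);s=r.read_state();print(s['time_s'],s['contact_force'])
sel=(C[...,0]<.66)&(abs(C[...,1]-.33)<.06)&(C[...,2]>.016)&(C[...,2]<.04)
P=C[sel];print('bar',np.median(P[:,2]),rect(P))
```

```text
w9 lg base face z 0.0245 tilt 0.0006 1109
w9 sq base face z 0.0246 tilt 0.0047 678
w9 rd base face z 0.0246 tilt 0.0043 697
w10 lg base face z 0.0246 tilt 0.0009 1032
w10 sq base face z 0.0246 tilt 0.0035 644
w10 rd base face z 0.0245 tilt 0.0027 701
50.0667 [ 0.12638622 -0.77433753 -0.98212897]
bar 0.023612490598459712 (array([0.44788623, 0.32833353]), np.float64(-0.09622973072254126), (354.1925354003906, 15.998611450195312))
```

```bash
python3 -c "
from h import *
r.hold(0.3);r.finish_job();print(r.read_state()['time_s'])"
```

```text
the job is handed in; nothing more can be done
the job is handed in; nothing more can be done
```

The bar is on the cork pad and all three tools are in their matching nests; I handed the job in at about 50 s of the 104 s allowed. No verdict is reported, so the results below are my own measurements.

**Bar:** I lifted it level, straight up about 115 mm, turned it, lowered it onto the pad under a force guard and released it. My last check put its centre within about 3 mm of the pad's centre, parallel to the pad, with its top at 23.6 mm (24 mm expected when flat).

**Tools:** I gripped each one by its wooden grip, set it down under a force guard and released it. Each stands within 1 mm of its nest's centre. The base tops are at 24.5 mm (25 mm expected when flat on the floor), and tilt is under 0.005 rad. The yellow look-alikes were left alone.

**Disagreements:**
- **Tilt:** a first fit gave up to 0.1 rad because it included pixels from the sides of the grips. Refitting on the flat base faces gave the figure above.
- **Cameras:** the top camera read about 2 mm off the wrist camera, which is within its calibration, so I used the wrist values.
- **Bar length:** the final wrist view cut off one end of the bar, measuring 354 of its 360 mm, so its position along the pad is only good to about 3 mm.

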